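# Check a splitter module's length in the bench caliper

### The job

Check the length of the green splitter module in the bench caliper: take it out of its cradle, set it down so that you can take it again across its narrow width, then stand it upright in the middle of the rest between the open jaws, its long side running from jaw to jaw, and let go. Then slide the blue carriage gently shut by its black thumb grip until the module presses the sprung jaw back and the black pointer stands in the green band, never driving the sprung jaw right back to its stop, and leave it so. Do not disturb the other things on the table.

Things in the scene. Friction and masses are not known exactly. Their poses are not given: they have to be found in the camera images.
- module: Splitter module: green rectangular housing, 36 mm (its x) by 64 mm (its y, the length to be checked) by 48 mm tall (z up), about 0.15 to 0.3 kg, black windows on top. Origin at the centre of its underside. It starts upright in the cradle, 8 mm above the table, y along the cradle's y.
- module_center (a point): Centre of the splitter module, 24 mm above its underside; axes as the module's.
- cradle: Grey cradle fixed to the table; origin on the table under its centre. Floor 90 x 58 x 8 mm; two upright cheeks beside the module's long sides (inner faces at x = -21 and +21 mm, 10 mm thick, 58 mm long in y, tops 55 mm above the table, 1 mm below the module's). Both y ends are open: the module can be taken only by its ends, across its 64 mm, and lifted straight up.
- caliper: Bench caliper fixed to the table: dark base 100 mm (x) by 270 mm (y, the measuring axis; y = -155 to +115 mm), 14 mm thick. Origin on the table under the middle of the open gap. On the +y side the sprung jaw, and behind it the grey fixed head (y = 68 to 104 mm, 72 mm high); on the -y side the carriage with the other jaw.
- caliper_rest (a point): Centre of the top of the steel rest (52 x 120 mm) on which the module is to stand, 18 mm above the table, in the middle of the open gap; axes as the caliper's. The jaws are steel plates 44 mm wide in x, tops 72 mm above the table; with both joints at 0 their faces stand at y = -40 and +40 mm (gap 80 mm).
- carriage (a joint): Sliding jaw carriage (blue), metres: 0 fully open, grows to 0.034 as it moves along the caliper's +y and closes the gap. It slides stiffly (about 8 N) and stays where it is left. Starts between 0 and 0.003.
- thumb_grip (a point): Centre of the black ribbed thumb grip on the carriage, 62 mm above the table; the grip is 24 mm wide (caliper x) by 30 mm long (caliper y) and stands from 42 to 78 mm above the table; its centre lies 52 mm behind the carriage's jaw face. It moves with the carriage; axes as the caliper's.
- anvil (a joint): Sprung jaw, metres: 0 at rest, grows to 0.016 (its stop) as it is pressed back along the caliper's +y. The spring pushes with 0.9 N at the start, plus 0.3 N per mm. A black pointer over a white plate on top of the fixed head moves with it: it stands in the green band between 0.008 and 0.014, in the red band beyond.
- marker_pen: Bystander, to be left alone: white pen with dark blue cap, 16 x 132 x 17 mm, lying on the table. Origin at the centre of its underside.
- screwdriver: Bystander, to be left alone: red-handled screwdriver, 17 x 144 x 17 mm, lying on the table. Origin at the centre of its underside.
- fibre_spool: Bystander, to be left alone: white reel with yellow fibre, diameter 68 mm, 24 mm high, lying on the table. Origin at the centre of its underside.
Things that resemble listed ones, but are neither listed nor needed, are in the scene too. What is shaped like the module but red is not meant.

How it is judged:
On the way, in this order (a step that is already met when the one before it is completed fails the run):
1. the module stands upright on the rest between the open jaws, its length along the measuring axis, released (x of module_center in the frame of caliper_rest between -0.012 and 0.012 m and z of module_center in the frame of caliper_rest between 0.019 and 0.029 m and angle between module_center's own z axis and vertical below 0.1 rad and contact force between module and the fingers below 0.1 N and linear speed of module below 0.02 m/s and y of module_center in the frame of caliper_rest between -0.02 and 0.02 m and angle between the y axis of module_center and the y axis of caliper, either way round below 0.2 rad), for 0.2 s.
2. the carriage has closed on the module so that the pointer stands in the green band (value of joint anvil between 0.008 and 0.014 m and value of joint carriage between 0.021 and 0.033 m), for 0.2 s.
At the end, for the whole second after the job is handed in: Module released, at rest and upright (0.1 rad) on the caliper's rest, within 12 mm of its centre line, clamped lengthwise (0.08 rad) between the jaws; sprung jaw pressed back 8 to 14 mm (pointer in the green band), carriage at rest 21 to 33 mm along (all of step 2 and x of module_center in the frame of caliper_rest between -0.012 and 0.012 m and z of module_center in the frame of caliper_rest between 0.019 and 0.029 m and angle between module_center's own z axis and vertical below 0.1 rad and contact force between module and the fingers below 0.1 N and linear speed of module below 0.02 m/s and y of module_center in the frame of caliper_rest between 0.012 and 0.028 m and angle between the y axis of module_center and the y axis of caliper, either way round below 0.08 rad and velocity of joint carriage below 0.002 m/s); the robot touches nothing.
It fails at once if the sprung jaw is driven back to its stop (value of joint anvil above 0.0155 m).
It fails at once if a bystander is shifted by more than 3 cm (distance of any of marker_pen, screwdriver, fibre_spool from where it was at the start of the episode above 0.03 m).
It also fails if it takes over 64 s, if anything falls off the work surface, if the arm or the gripper's body presses on something with over 40 N, if the wrist force passes 120 N, or if a joint passes its speed limit or range.

### The arm

A 6-joint arm with a two-finger parallel gripper is mounted at the origin on a cart in front of the work surface, level with it; the furniture and walls round the work are solid. World frame = base frame: x ahead of the robot, y to its left, z up, the work surface at z = 0. Lengths are in m, angles in rad, forces in N, time in s.
With the tool pointing down it reaches from about 0.3 to 0.875 m from the base axis. Payload 6.4 kg.
Tool frame: the origin (TCP) lies at the very end of the fingers, on their centre line; the grasp point (between the pads) lies 19 mm behind it; z points along the fingers, y is the line along which they close (so a half turn about z gives the same grasp; the last joint's range is limited). The gripper opens to 85 mm and grips with 20 to 120 N. Pads are 22 mm wide; open, the fingers measure 114 mm over their backs; the gripper's body (76 mm by 85 mm) begins 54 mm behind the grasp point. The pads swing forward as they close: fully open they stand 13 mm farther back than shut.
Start: joints at [1.04, 0.181, 1.607, -0, 1.354, -0.206], TCP at [0.183, 0.545, 0.231] pointing down, gripper open.
Joint ranges: [-2.99, 2.99], [-0.89, 2.07], [0.3, 2.58], [-1.14, 4.28], [0, 2.63], [-3.12, 3.12]. Speed limits (rad/s): [2.57, 2.57, 3.01, 3.14, 3.14, 3.14].

### API

Orientations are given as a unit quaternion [w, x, y, z].
In Python, from bench import telemetry, camera, ctrl, spotter gives the robot as it stands.
- The arm moves only by the tool send_rows, never from a script. Its argument "series" is a list of rows, each a list of 3 entries, a list of its own where there are three numbers: the turn, a rotation vector about the world's x, y, z in degrees, then the shift along the world's x, y, z in mm, then the closure, from -1 (fully open) to 1 (shut), so that 0 is half open. In form: [[[rx, ry, rz], [dx, dy, dz], gripper], ...]. A call has 1 to 10 rows; each row is the pose to reach, as a shift and turn from the pose commanded when the call began; what a row does not reach only later rows make up. A row lasts 1/8 s, in which the tool goes at most 62.5 mm and 10.7 degrees, less where a joint would pass 70% of its speed; a pose out of reach is approached as far as the arm can. A call with a gripper value outside its range is refused whole. The fingers move at their own pace and stop on an object; the grip force is fixed at half the most. Time passes only in rows, so rows that repeat a pose let the fingers close. It gives the time, the measured TCP pose, the force, the opening and the grip force at its end, in the units of the state.
- telemetry.get_obs(): the state, without advancing time (a new reading comes with each control period).
- camera(name): name is "scene" or "top" or "wrist"; returns a dict with "pixels" (420x560x3 uint8, red, green, blue), "camera_matrix" (3x3 intrinsics, pixels), "xyz" and "orientation" of the camera in the world. Camera axes: x right, y up, looking along -z (the intrinsics and any distortion apply to the point x, -y, -z); pixel columns grow to the right and rows downward; lengths in m; the calibration is good to about 2 mm. A picture is of the moment at which its call begins. There is no depth.
- ctrl.hand_in(): hands the job in; it is judged then, once.
Trained networks look in the newest picture that a camera, given by its name, has taken for a name from the list of things; names that differ only in an ending like _2 or _b are one class to them, and where a whole thing is asked for, a point or a joint stands for the part that bears it (a point fixed in the world has none). Each returns a list of dicts, best first, with "conf" (0 to 1); they miss things now and then, are a little off and sometimes report something else, mostly with a low value. They report only what shows in the picture. A call takes as long as a camera call. They do not tell look-alikes from the thing itself.
- spotter.boxes_of(thing, camera): "xyz" ([x, y, z] in m, in world coordinates, good to about 4 mm: the middle of the surface that is visible of it).
- spotter.landmark_of(thing, camera): "xyz" ([x, y, z] in m, in world coordinates, good to about 4 mm: a listed point, or the origin of a listed thing).
The state is a dict: "time_s": time; "q": joint angles; "dq": joint speeds; "joint_efforts": joint torques, N m; "eef_pos": TCP position; "eef_rot": TCP orientation; "wrist_force": force on the tool from outside, world axes, zero at the start; "torque": the same for the moment, N m; "opening": opening from 0.0 (shut) to 1.0 (fully open); "grasp_force": force on a finger pad.
Only numpy, scipy, OpenCV 4.12 (cv2) and the standard library are available. Lean on these libraries where they do the work, as an engineer would, in place of code of your own. Each camera call takes 0.05 s, during which the arm holds its last target. There are 200 camera calls.

## Working session

There is one attempt and no reset: what is moved stays moved. The work goes in short steps, Python scripts to look and compute and a tool call to move; the robot and the scene stay as the last step left them, time stands still between calls to the robot, and variables do not carry over. Pictures are saved under pics/ and viewed, at most 10 in all, crops included, and the job is handed in when it is done.

Besides the shell and the picture viewer there is one more tool, called by a JSON object that holds its "fn" and its "kwargs", one argument or row to a line. send_rows: Moves the arm, as the interface text tells. Its arguments: {"type":"object","properties":{"series":{"type":"array","items":{"type":"array"}}},"required":["series"]}

```bash
mkdir -p pics
cat > h.py <<'E'
import numpy as np, cv2
from scipy.spatial.transform import Rotation as R
from bench import telemetry, camera, ctrl, spotter
def rot(o): return R.from_quat([o[1],o[2],o[3],o[0]]).as_matrix()
def save(c,n): cv2.imwrite('pics/'+n+'.png',cv2.cvtColor(c['pixels'],cv2.COLOR_RGB2BGR))
def proj(c,p):
    q=rot(c['orientation']).T@(np.array(p)-c['xyz']); K=np.array(c['camera_matrix'])
    v=K@np.array([q[0],-q[1],-q[2]]); return v[:2]/v[2]
def ray(c,u,v,z):
    d=np.linalg.inv(np.array(c['camera_matrix']))@[u,v,1]; d=rot(c['orientation'])@[d[0],-d[1],-d[2]]
    o=np.array(c['xyz']); return o+d*(z-o[2])/d[2]
def st():
    s=telemetry.get_obs(); print(round(s['time_s'],2),np.round(s['eef_pos'],4),np.round(R.from_matrix(rot(s['eef_rot'])).as_matrix()[:,1],3),'F',np.round(s['wrist_force'],1),'op',round(s['opening'],3),'g',round(s['grasp_force'],1)); return s
E
python3 - <<'E'
from h import *
st()
for n in ('top','scene'):
    c=camera(n); save(c,n+'0'); print(n,np.round(c['xyz'],3))
    for t in ('module','module_center','cradle','caliper','caliper_rest','thumb_grip','marker_pen','screwdriver','fibre_spool'):
        for r in spotter.landmark_of(t,n)[:3]: print(t,round(r['conf'],2),np.round(r['xyz'],3),proj(c,r['xyz']).round())
E
```

```text
0.0 [0.1832 0.5445 0.2304] [ 0.319  0.948 -0.002] F [-0.2 -0.3  0.5] op 0.998 g 0.0
top [0.273 0.057 1.353]
module 0.88 [0.516 0.123 0.004] [255. 203.]
module 0.72 [0.518 0.452 0.001] [133. 202.]
module 0.69 [0.56  0.236 0.008] [213. 186.]
module_center 0.92 [0.558 0.229 0.034] [215. 185.]
module_center 0.84 [0.409 0.126 0.023] [253. 242.]
module_center 0.76 [0.518 0.12  0.024] [255. 201.]
cradle 0.57 [ 0.558  0.23  -0.   ] [216. 188.]
caliper 0.8 [ 0.532 -0.187  0.002] [370. 197.]
caliper_rest 0.93 [ 0.537 -0.188  0.019] [371. 195.]
thumb_grip 0.9 [ 0.555 -0.272  0.06 ] [406. 185.]
marker_pen 0.55 [ 0.367 -0.01  -0.005] [304. 259.]
screwdriver 0.46 [0.36  0.257 0.006] [203. 260.]
fibre_spool 0.68 [ 0.593 -0.011  0.006] [304. 175.]
scene [-0.072 -0.341  0.913]
module 0.81 [ 0.406  0.128 -0.   ] [242. 229.]
module 0.72 [0.559 0.237 0.006] [245. 180.]
module 0.72 [ 0.514  0.12  -0.004] [266. 207.]
module_center 0.93 [0.412 0.127 0.026] [243. 222.]
module_center 0.81 [0.522 0.45  0.028] [187. 154.]
module_center 0.76 [0.519 0.12  0.02 ] [267. 201.]
cradle 0.74 [0.556 0.231 0.   ] [246. 182.]
caliper 0.95 [ 0.535 -0.183 -0.001] [359. 251.]
caliper_rest 0.75 [ 0.534 -0.187  0.023] [361. 247.]
caliper_rest 0.66 [0.361 0.259 0.001] [197. 218.]
thumb_grip 0.95 [ 0.554 -0.274  0.061] [398. 250.]
marker_pen 0.75 [ 0.365 -0.012  0.002] [273. 263.]
marker_pen 0.42 [0.56  0.234 0.002] [246. 181.]
screwdriver 0.43 [0.363 0.261 0.002] [197. 217.]
fibre_spool 0.86 [ 0.592 -0.01  -0.001] [317. 210.]
```

Run:
```python
import cv2
i=cv2.imread('pics/top0.png')[140:290,100:460]; cv2.imwrite('pics/top0c.png',cv2.resize(i,(800,333),interpolation=cv2.INTER_CUBIC))
i=cv2.imread('pics/scene0.png')[110:310,150:450]; cv2.imwrite('pics/scene0c.png',cv2.resize(i,(800,533),interpolation=cv2.INTER_CUBIC))
```

```text
(no output)
```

View pics/top0c.png

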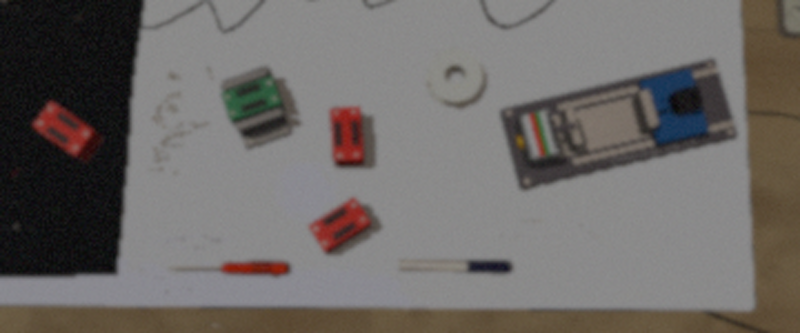

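View pics/scene0c.png

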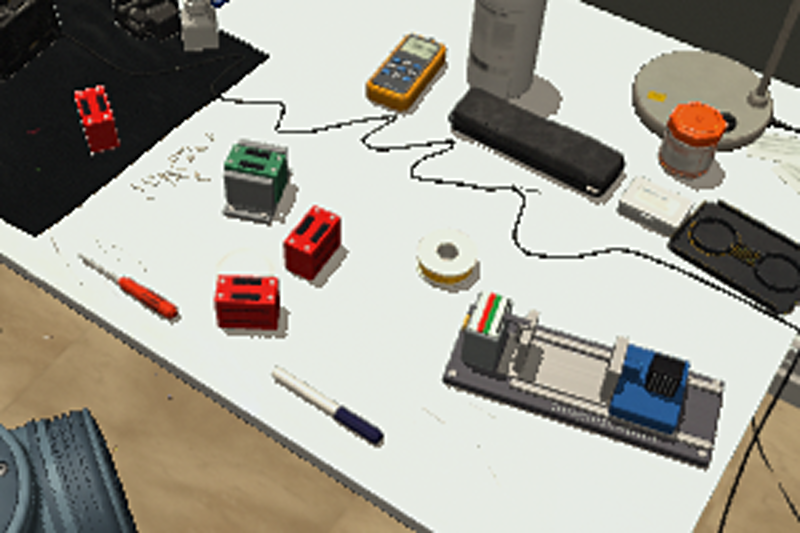

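The green module in the cradle (top view, about px 213,183, three bays from the red look-alikes at 133,202, 255,203 and 253,242) is the only green one, and it sits between grey cheeks, so it is the one meant. The caliper's head points to world +y and its carriage to -y. I'm moving above the cradle for a close crop.

{"fn": "send_rows", "kwargs": {
  "series": [
    [[0,0,4],[40,-38,20],-1],
    [[0,0,8],[80,-76,40],-1],
    [[0,0,12],[120,-114,60],-1],
    [[0,0,16],[160,-152,80],-1],
    [[0,0,20],[200,-190,90],-1],
    [[0,0,24],[240,-228,90],-1],
    [[0,0,28],[280,-266,90],-1],
    [[0,0,28],[317,-305,90],-1],
    [[0,0,28],[317,-305,90],-1]
  ]
}}

```text
time_s: 2.12
eef_pos: [0.5026, 0.237, 0.3209]
eef_rot: [-0.0, -0.079, 0.997, -0.0]
wrist_force: [-0.5, 0.4, 0.2]
opening: 0.999
grasp_force: 0.0
```

Run:
```python
from h import *
st(); c=camera('wrist'); save(c,'w1'); print(np.round(c['xyz'],3),np.round(rot(c['orientation']),2).tolist())
for t in ('module','module_center','cradle'):
    for r in spotter.landmark_of(t,'wrist')[:3]: print(t,round(r['conf'],2),np.round(r['xyz'],4),proj(c,r['xyz']).round())
```

```text
2.12 [0.5026 0.237  0.3209] [-0.158  0.987 -0.001] F [-0.5  0.4  0.2] op 0.999 g 0.0
[0.431 0.226 0.464] [[-0.16, -0.95, -0.28], [0.99, -0.15, -0.04], [0.0, -0.28, 0.96]]
module 0.86 [0.4045 0.1276 0.0009] [204.  79.]
module 0.79 [0.5175 0.121  0.0029] [191. 165.]
module 0.7 [0.5554 0.2329 0.0097] [267. 205.]
module_center 0.83 [0.4065 0.1281 0.025 ] [200.  79.]
module_center 0.81 [0.5146 0.1196 0.0258] [186. 166.]
module_center 0.69 [0.5538 0.2365 0.0315] [270. 209.]
cradle 0.69 [ 5.528e-01  2.341e-01 -2.000e-04] [268. 202.]
```

View pics/w1.png

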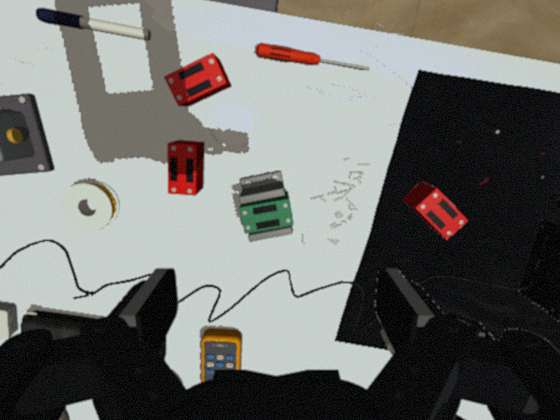

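The green module sits at px (265,213) in its cradle, with grey cheeks above and below it and both ends (left and right) open. I'll measure its yaw and centre from the green mask on the top plane.

```bash
cat >> h.py <<'E'
def green(c,z,box=None,show=None):
    h=cv2.cvtColor(c['pixels'],cv2.COLOR_RGB2HSV); m=((h[...,0]>60)&(h[...,0]<90)&(h[...,1]>90)&(h[...,2]>25)).astype(np.uint8)
    m=cv2.morphologyEx(m,cv2.MORPH_CLOSE,np.ones((9,9)))
    n,l,s,_=cv2.connectedComponentsWithStats(m); k=1+np.argmax(s[1:,4]); 
    hull=cv2.convexHull(np.argwhere(l==k)[:,::-1].astype(np.int32))[:,0]
    P=np.array([ray(c,u,v,z)[:2]*1000 for u,v in hull],np.float32)
    r=cv2.minAreaRect(P); b=cv2.boxPoints(r); e=[b[1]-b[0],b[2]-b[1]]; L=max(e,key=np.linalg.norm); L=L if L[1]>0 else -L
    print('green px',s[k],'ctr mm',np.round(r[0],1),'size',np.round(r[1],1),'long axis deg',round(float(np.degrees(np.arctan2(L[1],L[0]))),1)); return m,l==k
E
python3 - <<'E'
from h import *
c=camera('wrist'); m,l=green(c,.056); c2=camera('top'); green(c2,.056)
a=camera('scene'); 
i=c['pixels'][150:260,200:340].copy(); e=cv2.resize(i,(700,550),interpolation=cv2.INTER_CUBIC); cv2.imwrite('pics/w1c.png',e[...,::-1])
E
```

```text
green px [ 236  194   53   41 1419] ctr mm [553.5 231.8] size [43.6 62.4] long axis deg 110.8
green px [208 176  18  16 174] ctr mm [558.5 222.2] size [34.  42.9] long axis deg 109.2
```

View pics/w1c.png

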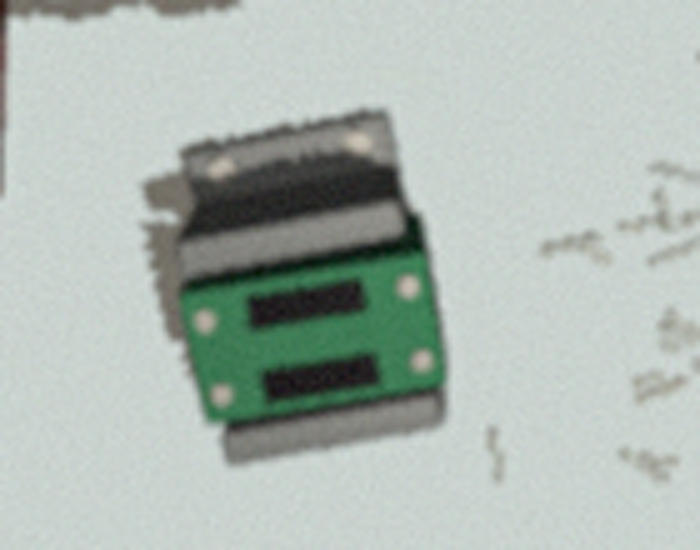

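The crop confirms the green housing with its two black windows. The top face corners in the crop are (183,290), (425,250), (443,385) and (210,420).

Run:
```python
from h import *
c=camera('wrist')
P=np.array([ray(c,200+u/5,150+v/5,.056)[:2]*1000 for u,v in [(183,290),(425,250),(443,385),(210,420)]])
print(P.round(1),P.mean(0)); 
for a,b in((0,1),(3,2)): d=P[b]-P[a]; print(np.linalg.norm(d),np.degrees(np.arctan2(d[1],d[0])))
for a,b in((0,3),(1,2)): d=P[b]-P[a]; print(np.linalg.norm(d),np.degrees(np.arctan2(d[1],d[0])))
```

```text
[[549.8 199.2]
 [529.5 257.5]
 [563.8 268.3]
 [583.1 210.7]] [556.56019917 233.919845  ]
61.77197480936587 109.20039680017697
60.71095057963854 108.5366092840221
35.28759316409261 19.000965463670248
36.010316129388535 17.309954224481135
```

{"fn": "send_rows", "kwargs": {
  "series": [
    [[0,0,5],[27,-2,-50],-1],
    [[0,0,9.5],[54,-3,-100],-1],
    [[0,0,9.5],[54,-3,-150],-1],
    [[0,0,9.5],[54,-3,-190],-1],
    [[0,0,9.5],[54,-3,-190],-1]
  ]
}}

```text
time_s: 3.15
eef_pos: [0.5513, 0.2369, 0.1277]
eef_rot: [-0.004, -0.165, 0.986, -0.0]
wrist_force: [-0.3, -0.3, 0.4]
opening: 0.999
grasp_force: 0.0
```

Run:
```python
from h import *
st(); c=camera('wrist'); save(c,'w2'); green(c,.056)
```

```text
3.15 [0.5513 0.2369 0.1277] [-0.325  0.946  0.001] F [-0.3 -0.3  0.4] op 0.999 g 0.0
green px [ 220  198   94   59 4168] ctr mm [555.1 231.8] size [40.8 62.4] long axis deg 110.7
```

View pics/w2.png

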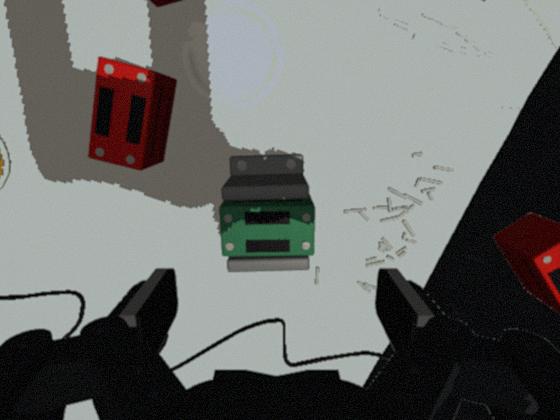

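The tool is nearly aligned. The top-face bottom corners are at (222,254) and (315,256), and the screws are at (226,218), (306,217), (229,246) and (306,245).

Run:
```python
from h import *
s=st(); c=camera('wrist')
P=np.array([ray(c,u,v,.056)[:2]*1000 for u,v in [(226,218),(306,217),(306,245),(229,246)]])
Q=np.array([ray(c,u,v,.056)[:2]*1000 for u,v in [(222,254),(315,256)]])
print(P.round(1),P.mean(0),Q.round(1),Q.mean(0))
for d in (P[1]-P[0],P[2]-P[3],Q[1]-Q[0]): print(np.linalg.norm(d),np.degrees(np.arctan2(d[1],d[0])))
print(np.degrees(np.arctan2(.946,-.325)))
st()
```

```text
3.2 [0.5534 0.2373 0.1306] [-0.325  0.946  0.   ] F [ 0.3 -0.2 -0.1] op 1.002 g 0.0
[[560.3 204. ]
 [542.  255. ]
 [561.1 262.1]
 [579.1 211.8]] [560.61899353 233.20765412] [[586.4 208.9]
 [566.8 270.9]] [576.60847235 239.89410151]
54.16792522269503 109.69363612173643
53.43385336232495 109.73540958717564
65.08330741392506 107.60252098968232
108.96025108341556
3.25 [0.5549 0.2376 0.1326] [-0.324  0.946 -0.   ] F [-0.2 -0.1  0.4] op 1.0 g 0.0
```

{"fn": "send_rows", "kwargs": {
  "series": [
    [[0,0,0],[5,-3,-30],-1],
    [[0,0,0],[5,-3,-60],-1],
    [[0,0,0],[5,-3,-85],-1],
    [[0,0,0],[5,-3,-105],-1],
    [[0,0,0],[5,-3,-117],-1],
    [[0,0,0],[5,-3,-117],-1],
    [[0,0,0],[5,-3,-117],1],
    [[0,0,0],[5,-3,-117],1],
    [[0,0,0],[5,-3,-117],1],
    [[0,0,0],[5,-3,-117],1]
  ]
}}

```text
time_s: 4.5
eef_pos: [0.5608, 0.2342, 0.0157]
eef_rot: [0.001, -0.164, 0.986, 0.0]
wrist_force: [0.3, 0.1, 5.9]
opening: 0.742
grasp_force: 67.3
```

{"fn": "send_rows", "kwargs": {
  "series": [
    [[0,0,0],[0,0,15],1],
    [[0,0,0],[0,0,40],1],
    [[0,0,0],[0,0,70],1],
    [[0,0,0],[0,0,95],1],
    [[0,0,-2],[-20,-44,95],1],
    [[0,0,-4],[-40,-88,95],1],
    [[0,0,-6],[-65,-140,95],1],
    [[0,0,-6],[-90,-190,95],1],
    [[0,0,-6],[-100,-219,95],1],
    [[0,0,-6],[-100,-219,95],1]
  ]
}}

```text
time_s: 5.75
eef_pos: [0.4587, 0.0135, 0.1097]
eef_rot: [-0.0, -0.111, 0.994, -0.0]
wrist_force: [1.3, 0.0, -2.0]
opening: 0.739
grasp_force: 66.9
```

Run:
```python
from h import *
s=st(); print(np.round(s['q'],2))
c=camera('wrist'); save(c,'w3')
```

```text
5.75 [0.4587 0.0135 0.1097] [-0.22   0.976 -0.   ] F [ 1.3  0.  -2. ] op 0.739 g 66.9
[-0.23  0.08  2.   -0.    1.07 -2.02]
```

View pics/w3.png

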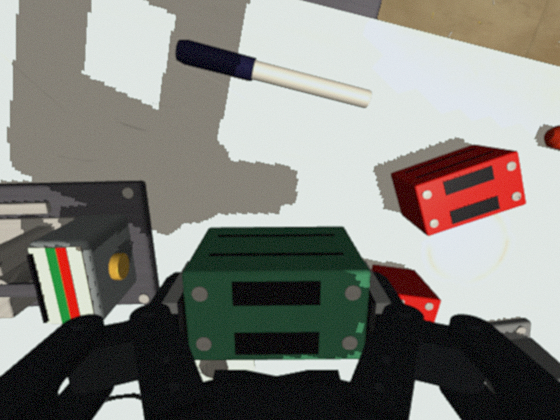

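{"fn": "send_rows", "kwargs": {
  "series": [
    [[0,0,0],[0,0,-30],1],
    [[0,0,0],[0,0,-60],1],
    [[0,0,0],[0,0,-85],1],
    [[0,0,0],[0,0,-96],1],
    [[0,0,0],[0,0,-100],1],
    [[0,0,0],[0,0,-102],1],
    [[0,0,0],[0,0,-102],1],
    [[0,0,0],[0,0,-102],-0.9],
    [[0,0,0],[0,0,-102],-1],
    [[0,0,0],[0,0,-102],-1]
  ]
}}

```text
time_s: 7.05
eef_pos: [0.4598, 0.0148, 0.0076]
eef_rot: [0.0, -0.112, 0.994, -0.0]
wrist_force: [-0.9, -0.5, -0.5]
opening: 0.996
grasp_force: 0.0
```

{"fn": "send_rows", "kwargs": {
  "series": [
    [[0,0,0],[0,0,15],-1],
    [[0,0,0],[0,0,50],-1],
    [[0,0,0],[0,0,100],-1],
    [[0,0,-10],[0,0,112],-1],
    [[0,0,-20],[0,0,112],-1],
    [[0,0,-30],[0,0,112],-1],
    [[0,0,-40],[0,0,112],-1],
    [[0,0,-50],[0,0,112],-1],
    [[0,0,-60],[0,0,112],-1],
    [[0,0,-70],[0,0,112],-1]
  ]
}}

```text
time_s: 8.3
eef_pos: [0.4597, 0.0149, 0.1203]
eef_rot: [0.0, 0.481, 0.877, 0.0]
wrist_force: [-0.8, -0.1, -0.2]
opening: 1.002
grasp_force: 0.0
```

{"fn": "send_rows", "kwargs": {
  "series": [
    [[0,0,-10],[0,0,0],-1],
    [[0,0,-20],[0,0,0],-1],
    [[0,0,-20],[0,0,0],-1],
    [[0,0,-20],[0,0,0],-1]
  ]
}}

```text
time_s: 8.8
eef_pos: [0.4596, 0.0149, 0.1198]
eef_rot: [0.0, 0.622, 0.783, 0.0]
wrist_force: [0.7, -0.4, -0.5]
opening: 1.0
grasp_force: 0.0
```

Run:
```python
from h import *
s=st(); print(np.round(s['q'],2))
c=camera('wrist'); save(c,'w4'); green(c,.048)
for t in ('module_center','caliper_rest','caliper','thumb_grip'):
  for n in ('wrist','scene','top'):
    if t=='module_center' or n!='wrist':
      if t=='caliper_rest': camera(n)
      for r in spotter.landmark_of(t,n)[:4]: print(t,n,round(r['conf'],2),np.round(r['xyz'],4))
```

```text
8.8 [0.4596 0.0149 0.1198] [0.974 0.226 0.001] F [ 0.7 -0.4 -0.5] op 1.0 g 0.0
[-0.23  0.06  1.99 -0.    1.09 -0.45]
green px [ 246  168   53   99 4227] ctr mm [455.8  17.7] size [34.9 68.7] long axis deg 103.2
module_center wrist 0.96 [0.5145 0.1211 0.0226]
module_center wrist 0.74 [0.4103 0.1286 0.0219]
module_center wrist 0.55 [0.4583 0.016  0.0245]
module_center scene 0.92 [0.5181 0.1181 0.0233]
module_center scene 0.92 [0.4113 0.1246 0.0227]
module_center scene 0.63 [0.5638 0.2295 0.0329]
module_center scene 0.54 [0.52   0.4485 0.0297]
module_center top 0.74 [0.4097 0.1241 0.0255]
module_center top 0.61 [0.516  0.1194 0.0229]
module_center top 0.58 [0.5602 0.2277 0.0342]
caliper_rest scene 0.78 [ 0.5332 -0.1828  0.0182]
caliper_rest top 0.92 [ 0.5372 -0.1883  0.015 ]
caliper scene 0.72 [ 0.5366 -0.1829 -0.0008]
caliper top 0.98 [ 0.5315 -0.188  -0.0036]
thumb_grip scene 0.77 [ 0.5575 -0.2763  0.061 ]
thumb_grip top 0.76 [ 0.556  -0.2772  0.064 ]
```

View pics/w4.png

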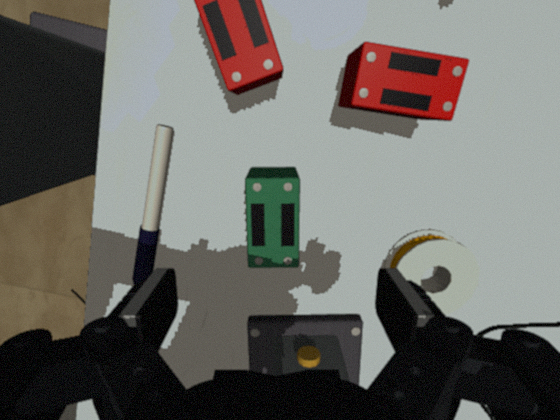

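The module stands upright at (272,217), midway between the fingers and aligned with the caliper base end at (305,315). I'll take it across its width.

{"fn": "send_rows", "kwargs": {
  "series": [
    [[0,0,0],[0,1,-35],-1],
    [[0,0,0],[0,1,-70],-1],
    [[0,0,0],[0,1,-92],-1],
    [[0,0,0],[0,1,-104],-1],
    [[0,0,0],[0,1,-104],-1],
    [[0,0,0],[0,1,-104],1],
    [[0,0,0],[0,1,-104],1],
    [[0,0,0],[0,1,-104],1],
    [[0,0,0],[0,1,-104],1],
    [[0,0,0],[0,1,-104],1]
  ]
}}

```text
time_s: 10.65
eef_pos: [0.46, 0.0158, 0.0161]
eef_rot: [0.0, 0.623, 0.782, 0.0]
wrist_force: [-1.9, 0.4, 6.8]
opening: 0.41
grasp_force: 61.2
```

{"fn": "send_rows", "kwargs": {
  "series": [
    [[0,0,0],[0,0,0],1],
    [[0,0,0],[0,0,15],1],
    [[0,0,0],[0,0,50],1],
    [[0,0,0],[0,0,100],1],
    [[0,0,0],[0,0,150],1],
    [[0,0,0],[0,0,200],1],
    [[0,0,0],[20,-40,210],1],
    [[0,0,0],[30,-60,210],1],
    [[0,0,0],[30,-60,210],1]
  ]
}}

```text
time_s: 11.78
eef_pos: [0.4891, -0.0449, 0.2246]
eef_rot: [-0.001, 0.624, 0.781, -0.0]
wrist_force: [-0.1, 0.6, -3.1]
opening: 0.411
grasp_force: 60.6
```

Run:
```python
from h import *
s=st(); c=camera('wrist'); save(c,'w5'); print(np.round(c['xyz'],3))
for p in [(.535,-.187,.018)]: print(proj(c,p))
for t in ('caliper_rest','caliper','thumb_grip'):
      for r in spotter.landmark_of(t,'wrist')[:2]: print(t,round(r['conf'],2),np.round(r['xyz'],4))
```

```text
11.78 [ 0.4891 -0.0449  0.2246] [ 0.975  0.221 -0.001] F [-0.1  0.6 -3.1] op 0.411 g 60.6
[0.473 0.025 0.368]
[288.36502526 308.09313367]
```

View pics/w5.png

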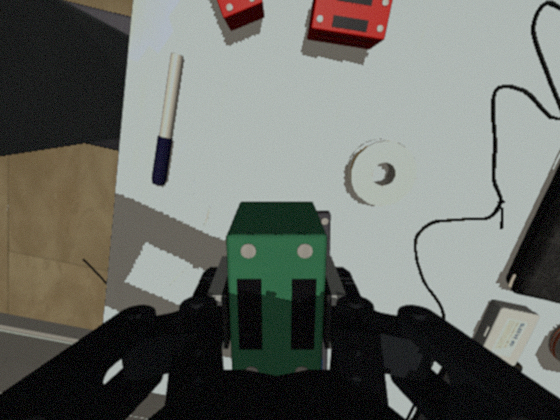

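The module is firmly held and hides the caliper from the wrist camera. I'll refine the caliper pose from the earlier top picture, using the base corners at known height.

Run:
```python
from h import *
from scipy.optimize import least_squares
img=cv2.imread('pics/top0.png'); c=camera('top')
s=800/360
pts=[(502,110),(713,60),(737,130),(523,187)]
P=np.array([ray(c,100+(u+.5)/s-.5,140+(v+.5)/s-.5,.014)[:2] for u,v in pts])*1000
print(P.round(1),[round(float(np.linalg.norm(P[i]-P[(i+1)%4]))) for i in range(4)])
M=np.array([(50,115),(50,-155),(-50,-155),(-50,115)])
f=lambda p:(M@np.array([[np.cos(p[2]),np.sin(p[2])],[-np.sin(p[2]),np.cos(p[2])]])+p[:2]-P).ravel()
r=least_squares(f,[535,-187,.22],x_scale=[1,1,.01]);print(r.x[:2],np.degrees(r.x[2]),r.fun.round(1))
# blue carriage, upper view
h=cv2.cvtColor(img,cv2.COLOR_BGR2HSV);m=((h[...,0]>95)&(h[...,0]<125)&(h[...,1]>120)).astype(np.uint8);m[:,:370]=0
n,l,st_,ce=cv2.connectedComponentsWithStats(m);k=1+np.argmax(st_[1:,4]);print(st_[k],cv2.minAreaRect(np.argwhere(l==k)[:,::-1].astype(np.int32)))
g=img[140:230,320:440];cv2.imwrite('pics/cal.png',cv2.resize(g,(800,600),interpolation=cv2.INTER_CUBIC))
```

```text
[[ 551.9  -68. ]
 [ 615.2 -325.2]
 [ 528.6 -350.3]
 [ 458.   -92. ]] [265, 90, 268, 97]
[ 533.35935144 -189.54393897] 14.630437703698483 [ 0.8  2.3  5.7 -1.7 -4.4 -1.8 -2.1  1.1]
[388 172  30  33 494] ((402.9706115722656, 187.88233947753906), (29.83188247680664, 23.768489837646484), 75.96376037597656)
```

View pics/cal.png

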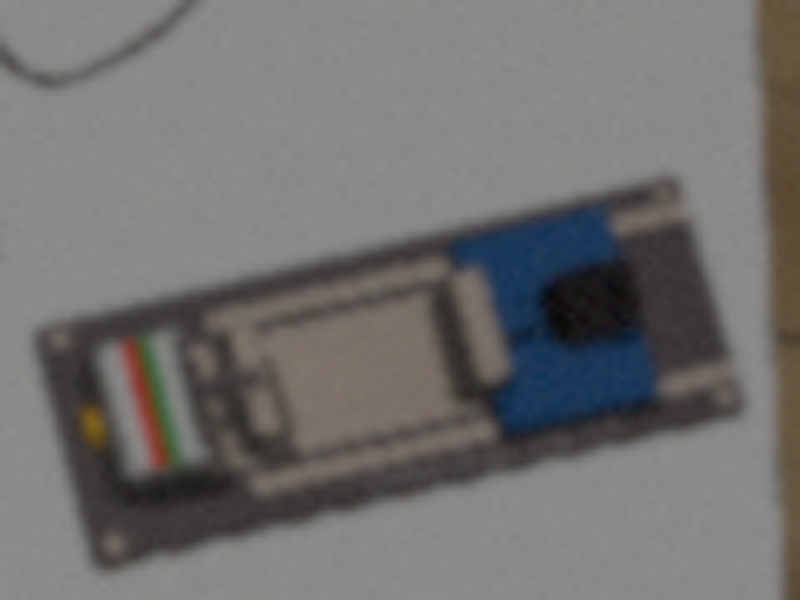

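This sharper view puts the base corners at (40,328), (678,178), (745,408) and (100,570), the carriage jaw top edge at about (458,275)-(487,388), and the pen and cable well away.

Run:
```python
from h import *
from scipy.optimize import least_squares
c=camera('top'); s=800/120
U=lambda u,v,z: ray(c,320+(u+.5)/s-.5,140+(v+.5)/s-.5,z)[:2]*1000
P=np.array([U(u,v,.014) for u,v in [(40,328),(678,178),(745,408),(100,570)]])
M=np.array([(50,115),(50,-155),(-50,-155),(-50,115)])
f=lambda p:(M@np.array([[np.cos(p[2]),np.sin(p[2])],[-np.sin(p[2]),np.cos(p[2])]])+p[:2]-P).ravel()
r=least_squares(f,[535,-187,.22],x_scale=[1,1,.01]);p=r.x;print(p[:2],np.degrees(p[2]),r.fun.round(1))
Rm=np.array([[np.cos(p[2]),-np.sin(p[2])],[np.sin(p[2]),np.cos(p[2])]])
for n,q in dict(jawA=(458,275,.072),jawB=(487,388,.072),grip=(592,300,.078),rightRail=(430,268,.02),leftRail=(260,490,.02)).items(): print(n,(Rm.T@(U(*q)-p[:2])).round(1))
```

```text
[ 531.65991417 -189.48739946] 13.988323008974445 [-0.8  2.   1.2 -0.6 -1.  -2.1  0.6  0.7]
jawA [ 21.7 -41.1]
jawB [-23.8 -39.8]
grip [ -1.  -86.7]
rightRail [ 35.8 -44.8]
leftRail [-35.3  45.3]
```

{"fn": "send_rows", "kwargs": {
  "series": [
    [[0,0,0],[11,-36,0],1],
    [[0,0,1],[22,-72,0],1],
    [[0,0,1],[33,-108,0],1],
    [[0,0,1],[43,-143,-20],1],
    [[0,0,1],[43,-143,-50],1],
    [[0,0,1],[43,-143,-85],1],
    [[0,0,1],[43,-143,-100],1],
    [[0,0,1],[43,-143,-100],1],
    [[0,0,1],[43,-143,-100],1]
  ]
}}

```text
time_s: 13.2
eef_pos: [0.5335, -0.1873, 0.1268]
eef_rot: [0.001, 0.616, 0.788, 0.0]
wrist_force: [0.4, -0.3, -1.8]
opening: 0.422
grasp_force: 60.4
```

Run:
```python
from h import *
st(); 
for i in range(2):
  for n in ('scene','top'):
    c=camera(n)
    if i==0: save(c,n+'5')
    for t in ('module_center','caliper_rest','thumb_grip'):
      for r in spotter.landmark_of(t,n)[:5]:
        if r['xyz'][1]<-.1: print(n,t,round(r['conf'],2),np.round(r['xyz'],4))
st()
```

```text
13.2 [ 0.5335 -0.1873  0.1268] [0.971 0.241 0.002] F [ 0.4 -0.3 -1.8] op 0.422 g 60.4
scene module_center 0.94 [ 0.535  -0.1895  0.1355]
scene caliper_rest 0.73 [ 0.5363 -0.1852  0.0208]
scene thumb_grip 0.72 [ 0.553  -0.273   0.0619]
top thumb_grip 0.72 [ 0.5561 -0.2735  0.0614]
scene module_center 0.69 [ 0.536  -0.1927  0.1334]
scene caliper_rest 0.85 [ 0.5321 -0.1843  0.0187]
scene thumb_grip 0.56 [ 0.5533 -0.274   0.06  ]
top thumb_grip 0.61 [ 0.5569 -0.2729  0.0627]
14.0 [ 0.5324 -0.187   0.1252] [ 0.971  0.24  -0.   ] F [ 0.9 -0.6 -2.5] op 0.408 g 60.4
```

{"fn": "send_rows", "kwargs": {
  "series": [
    [[0,0,0],[0,1,-20],1],
    [[0,0,0],[0,1,-40],1],
    [[0,0,0],[0,1,-55],1],
    [[0,0,0],[0,1,-68],1],
    [[0,0,0],[0,1,-76],1],
    [[0,0,0],[0,1,-82],1],
    [[0,0,0],[0,1,-82],1]
  ]
}}

```text
time_s: 14.88
eef_pos: [0.5324, -0.186, 0.043]
eef_rot: [-0.0, 0.616, 0.787, -0.0]
wrist_force: [0.2, 0.2, -3.3]
opening: 0.41
grasp_force: 60.4
```

Run:
```python
from h import *
st(); c=camera('scene'); save(c,'s6'); i=c['pixels'][190:310,300:440]
cv2.imwrite('pics/s6c.png',cv2.resize(i,(700,600),interpolation=cv2.INTER_CUBIC)[...,::-1]); st()
```

```text
14.88 [ 0.5324 -0.186   0.043 ] [ 0.971  0.24  -0.   ] F [ 0.2  0.2 -3.3] op 0.41 g 60.4
14.93 [ 0.5326 -0.1861  0.0434] [0.971 0.24  0.   ] F [ 1.2  0.2 -2.3] op 0.411 g 60.4
```

View pics/s6c.png

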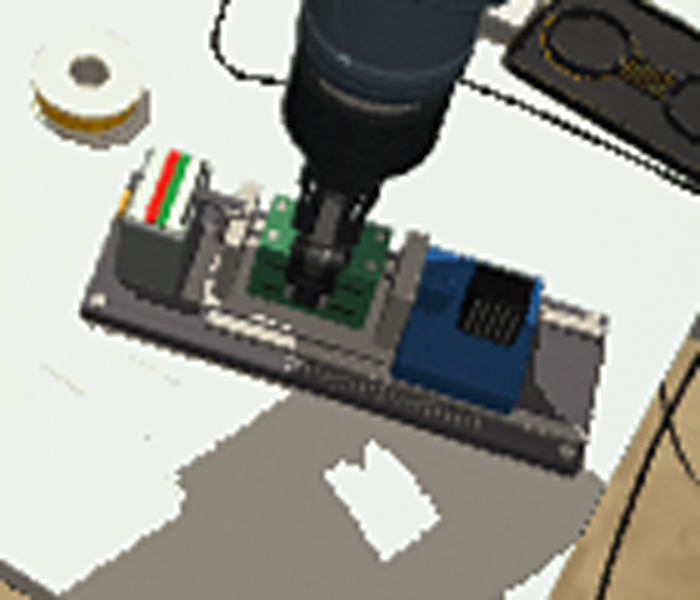

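The module hangs between the jaws with a gap at both ends (crop px about 245 and 390) and no side force. I'll set it down and open the fingers.

{"fn": "send_rows", "kwargs": {
  "series": [
    [[0,0,0],[0,0,-4],1],
    [[0,0,0],[0,0,-7],1],
    [[0,0,0],[0,0,-9],1],
    [[0,0,0],[0,0,-10],1],
    [[0,0,0],[0,0,-10],1],
    [[0,0,0],[0,0,-10],-0.3],
    [[0,0,0],[0,0,-10],-0.3],
    [[0,0,0],[0,0,-10],-0.3],
    [[0,0,0],[0,0,-10],-0.3]
  ]
}}

```text
time_s: 16.05
eef_pos: [0.5325, -0.1861, 0.0332]
eef_rot: [-0.0, 0.616, 0.787, -0.0]
wrist_force: [0.5, -0.3, 0.4]
opening: 0.654
grasp_force: 0.0
```

{"fn": "send_rows", "kwargs": {
  "series": [
    [[0,0,0],[0,0,10],-0.3],
    [[0,0,0],[0,0,30],-0.3],
    [[0,0,0],[0,0,60],-0.3],
    [[0,0,0],[0,0,100],-0.3],
    [[0,0,0],[0,0,130],-0.3],
    [[0,0,0],[0,0,130],-0.3]
  ]
}}

```text
time_s: 16.8
eef_pos: [0.5344, -0.1871, 0.167]
eef_rot: [0.003, 0.616, 0.787, 0.0]
wrist_force: [-0.3, -0.1, -0.8]
opening: 0.649
grasp_force: 0.0
```

Run:
```python
from h import *
st(); c=camera('wrist'); save(c,'w7'); green(c,.066)
for t in ('module_center','thumb_grip','caliper_rest','carriage'):
  for r in spotter.landmark_of(t,'wrist')[:2]: print('w',t,round(r['conf'],2),np.round(r['xyz'],4))
c=camera('scene'); save(c,'s7'); green(c,.066)
for t in ('module_center','thumb_grip'):
  for r in spotter.landmark_of(t,'scene')[:4]: print('s',t,round(r['conf'],2),np.round(r['xyz'],4))
```

```text
16.8 [ 0.5344 -0.1871  0.167 ] [0.971 0.24  0.005] F [-0.3 -0.1 -0.8] op 0.649 g 0.0
green px [ 249  161   48   89 3385] ctr mm [ 531.1 -184.2] size [35.1 68.8] long axis deg 104.2
w module_center 0.78 [ 0.5313 -0.1833  0.0434]
w thumb_grip 0.82 [ 0.5582 -0.2775  0.0612]Traceback (most recent call last):
  File "<stdin>", line 4, in <module>
ValueError: it knows: caliper, caliper_rest, cradle, fibre_spool, marker_pen, module, module_center, screwdriver, thumb_grip
```

{"fn": "send_rows", "kwargs": {
  "series": [
    [[0,0,0],[8,-30,0],-0.3],
    [[0,0,0],[16,-60,0],-0.3],
    [[0,0,0],[22,-89,0],-0.3],
    [[0,0,0],[22,-89,-20],-0.3],
    [[0,0,0],[22,-89,-40],-0.3],
    [[0,0,0],[22,-89,-55],-0.3],
    [[0,0,0],[22,-89,-55],-0.3],
    [[0,0,0],[22,-89,-55],-0.3]
  ]
}}

```text
time_s: 18.0
eef_pos: [0.5548, -0.2748, 0.1087]
eef_rot: [0.0, 0.616, 0.788, 0.0]
wrist_force: [0.6, 0.2, 0.4]
opening: 0.648
grasp_force: 0.0
```

Run:
```python
from h import *
st()
for n in ('wrist','scene','top'):
  c=camera(n); save(c,n+'8'); 
  try: green(c,.066)
  except Exception as e: print(n,e)
  for t in ('module_center','thumb_grip','caliper_rest'):
    for r in spotter.landmark_of(t,n)[:4]:
      if r['xyz'][1]<-.1: print(n,t,round(r['conf'],2),np.round(r['xyz'],4))
st()
```

```text
18.0 [ 0.5548 -0.2748  0.1087] [0.971 0.241 0.   ] F [0.6 0.2 0.4] op 0.648 g 0.0
green px [ 240    0   73  138 6588] ctr mm [ 531.7 -186. ] size [35.5 65.1] long axis deg 103.9
wrist module_center 0.6 [ 0.5331 -0.1853  0.0428]
wrist thumb_grip 0.86 [ 0.5577 -0.2784  0.0611]
wrist thumb_grip 0.27 [ 0.535  -0.1852  0.0162]
green px [349 231  29  26 478] ctr mm [ 517.4 -191.3] size [64.  62.6] long axis deg 13.8
scene module_center 0.61 [ 0.5343 -0.1943  0.0442]
scene thumb_grip 0.94 [ 0.5553 -0.2757  0.0601]
scene caliper_rest 0.87 [ 0.5356 -0.1882  0.0209]
green px [362 186  23  18 266] ctr mm [ 527.1 -183.7] size [34.7 55.7] long axis deg 104.5
top module_center 0.8 [ 0.5321 -0.19    0.0447]
top caliper_rest 0.77 [ 0.5361 -0.1895  0.0151]
top caliper_rest 0.58 [ 0.5307 -0.1875  0.0191]
18.6 [ 0.5545 -0.2751  0.1083] [0.971 0.24  0.   ] F [ 0.1  0.  -0.7] op 0.649 g 0.0
```

{"fn": "send_rows", "kwargs": {
  "series": [
    [[0,0,0],[1,-1,-20],-0.3],
    [[0,0,0],[1,-1,-38],-0.3],
    [[0,0,0],[1,-1,-50],-0.3],
    [[0,0,0],[1,-1,-58],-0.3],
    [[0,0,0],[1,-1,-58],-0.3],
    [[0,0,0],[1,-1,-58],1],
    [[0,0,0],[1,-1,-58],1],
    [[0,0,0],[1,-1,-58],1],
    [[0,0,0],[1,-1,-58],1],
    [[0,0,0],[1,-1,-58],1]
  ]
}}

```text
time_s: 19.85
eef_pos: [0.5559, -0.2764, 0.0512]
eef_rot: [0.001, 0.616, 0.787, -0.0]
wrist_force: [-2.1, 0.3, 5.8]
opening: 0.272
grasp_force: 59.8
```

Run:
```python
from h import *
st()
```

```text
19.85 [ 0.5559 -0.2764  0.0512] [0.971 0.24  0.001] F [-2.1  0.3  5.8] op 0.272 g 59.8
```

{"fn": "send_rows", "kwargs": {
  "series": [
    [[0,0,0],[-0.5,1.9,0],1],
    [[0,0,0],[-1.0,3.9,0],1],
    [[0,0,0],[-1.4,5.8,0],1],
    [[0,0,0],[-1.9,7.8,0],1],
    [[0,0,0],[-2.4,9.7,0],1],
    [[0,0,0],[-2.9,11.7,0],1],
    [[0,0,0],[-3.3,13.6,0],1],
    [[0,0,0],[-3.8,15.5,0],1],
    [[0,0,0],[-4.3,17.5,0],1],
    [[0,0,0],[-4.8,19.4,0],1]
  ]
}}

```text
time_s: 21.1
eef_pos: [0.5519, -0.26, 0.0513]
eef_rot: [0.003, 0.617, 0.787, -0.001]
wrist_force: [2.4, -12.1, -1.9]
opening: 0.271
grasp_force: 59.0
```

Run:
```python
from h import *
s=st(); d=np.array([-.2385,.971]); print('travel',(np.array(s['eef_pos'][:2])-[.5559,-.2764])@d*1000)
c=camera('wrist'); save(c,'w9'); green(c,.066)
for t in ('module_center','thumb_grip'):
    for r in spotter.landmark_of(t,'wrist')[:2]: print(t,round(r['conf'],2),np.round(r['xyz'],4))
s=st()
```

```text
21.1 [ 0.5519 -0.26    0.0513] [0.971 0.24  0.002] F [  2.4 -12.1  -1.9] op 0.271 g 59.0
travel 16.88606861060804
green px [  219     0   107   164 11221] ctr mm [ 530.5 -182.2] size [35.5 54.6] long axis deg 104.2
module_center 0.56 [ 0.5318 -0.1721  0.0441]
thumb_grip 0.65 [ 0.5546 -0.2611  0.0641]
21.25 [ 0.5518 -0.2598  0.0513] [0.971 0.24  0.002] F [  1.2 -11.   -0.2] op 0.269 g 59.2
```

{"fn": "send_rows", "kwargs": {
  "series": [
    [[0,0,0],[-0.3,1.2,0],1],
    [[0,0,0],[-0.6,2.4,0],1],
    [[0,0,0],[-0.9,3.6,0],1],
    [[0,0,0],[-1.2,4.8,0],1],
    [[0,0,0],[-1.5,6.0,0],1],
    [[0,0,0],[-1.8,7.2,0],1],
    [[0,0,0],[-2.0,8.2,0],1],
    [[0,0,0],[-2.0,8.2,0],1]
  ]
}}

```text
time_s: 22.25
eef_pos: [0.55, -0.2524, 0.0513]
eef_rot: [0.003, 0.617, 0.787, -0.001]
wrist_force: [2.5, -13.7, -2.8]
opening: 0.268
grasp_force: 59.0
```

Run:
```python
from h import *
s=st(); d=np.array([-.2385,.971]); print('travel',(np.array(s['eef_pos'][:2])-[.5559,-.2764])@d*1000)
for n in ('scene','top'):
  c=camera(n); save(c,n+'10')
  for t in ('module_center','thumb_grip'):
    for r in spotter.landmark_of(t,n)[:5]:
      if r['xyz'][1]<-.1: print(n,t,round(r['conf'],2),np.round(r['xyz'],4))
# plate profile along pointer strip in scene view: colour along plate at z~.075
c=camera('scene'); o=np.array([.5325,-.1875]); x=np.array([.971,.2385])
for xx in (-10,0,10):
  row=''
  for yy in range(60,116,2):
    u,v=proj(c,[*(o+xx/1000*x+yy/1000*d),.076]); p=c['pixels'][int(round(v)),int(round(u))].astype(int)
    row+='R' if p[0]>p[1]+50 else 'G' if p[1]>p[0]+40 else 'W' if p.min()>150 else 'k' if p.max()<60 else '.'
  print(xx,row)
s=st()
```

```text
22.25 [ 0.55   -0.2524  0.0513] [0.971 0.24  0.002] F [  2.5 -13.7  -2.8] op 0.268 g 59.0
travel 24.74042212690949
scene module_center 0.62 [ 0.5334 -0.1767  0.0416]
scene thumb_grip 0.59 [ 0.55   -0.2495  0.0616]
top module_center 0.57 [ 0.5305 -0.1768  0.0421]
-10 ...kkWWWWWG...RRRWWWW...WWWW
0 ..........kGG.RRRWWW....WWWW
10 WWW...WWWWGkGRRRRWWWWWWWWWWW
22.6 [ 0.55   -0.2524  0.0513] [0.971 0.24  0.002] F [  2.  -13.3  -1.7] op 0.274 g 59.0
```

Run:
```python
from h import *
s=st(); c=camera('scene'); o=np.array([.5325,-.1875]); x=np.array([.971,.2385]); d=np.array([-.2385,.971])
for xx in (4,8,12,16):
  print(xx)
  for yy in range(74,98):
    u,v=proj(c,[*(o+xx/1000*x+yy/1000*d),.076]); p=cv2.getRectSubPix(c['pixels'],(1,1),(float(u),float(v)))[0,0]
    print(yy,p,end=' ')
  print()
```

```text
22.6 [ 0.55   -0.2524  0.0513] [0.971 0.24  0.002] F [  2.  -13.3  -1.7] op 0.274 g 59.0
4
74 [114 111 109] 75 [122 119 116] 76 [136 133 128] 77 [134 131 125] 78 [121 117 113] 79 [100  96  94] 80 [90 89 87] 81 [80 80 80] 82 [70 81 72] 83 [ 66 102  66] 84 [ 66 123  59] 85 [104 117  51] 86 [164  86  39] 87 [222  52  26] 88 [238  43  26] 89 [241  46  34] 90 [242  55  46] 91 [240 114  99] 92 [238 178 157] 93 [237 230 205] 94 [238 239 219] 95 [238 245 229] 96 [239 247 232] 97 [239 246 231] 
8
74 [231 235 216] 75 [229 233 212] 76 [232 236 216] 77 [236 239 220] 78 [202 212 191] 79 [144 171 142] 80 [ 83 130  89] 81 [ 59 106  67] 82 [39 80 45] 83 [31 64 30] 84 [76 89 40] 85 [126 103  46] 86 [175  92  43] 87 [210  61  31] 88 [238  35  22] 89 [245  44  34] 90 [242  75  63] 91 [239 109  94] 92 [238 161 145] 93 [238 211 195] 94 [237 253 238] 95 [238 250 235] 96 [238 247 232] 97 [237 244 228] 
12
74 [243 247 231] 75 [243 246 231] 76 [244 247 232] 77 [246 248 234] 78 [248 250 235] 79 [206 216 198] 80 [118 142 119] 81 [25 61 35] 82 [16 66 25] 83 [ 36 104  42] 84 [ 56 143  59] 85 [113 117  51] 86 [172  87  40] 87 [220  58  31] 88 [229  50  30] 89 [238  43  30] 90 [242  60  49] 91 [240 109  94] 92 [238 162 141] 93 [238 200 179] 94 [237 225 207] 95 [238 246 230] 96 [238 246 231] 97 [238 244 229] 
16
74 [240 244 228] 75 [241 245 229] 76 [242 245 230] 77 [242 246 230] 78 [228 241 217] 79 [209 235 200] 80 [170 207 165] 81 [ 98 137 102] 82 [38 79 49] 83 [30 79 37] 84 [ 58 111  47] 85 [ 89 139  56] 86 [141 111  46] 87 [195  69  31] 88 [245  27  16] 89 [246  36  27] 90 [243  53  43] 91 [240  85  73] 92 [239 147 130] 93 [238 206 186] 94 [237 240 221] 95 [238 244 227] 96 [238 246 230] 97 [235 241 225]
```

The pointer sits mid-green: the green band spans about 79.5–85.5 mm and the pointer is at about 82, so the anvil is at about 10.5 mm. I'll relax the push, open and retreat.

{"fn": "send_rows", "kwargs": {
  "series": [
    [[0,0,0],[0.4,-1.5,0],1],
    [[0,0,0],[0.7,-2.9,0],1],
    [[0,0,0],[0.7,-2.9,0],1],
    [[0,0,0],[0.7,-2.9,0],-0.3],
    [[0,0,0],[0.7,-2.9,0],-0.3],
    [[0,0,0],[0.7,-2.9,0],-0.3],
    [[0,0,0],[0.7,-2.9,20],-0.3],
    [[0,0,0],[0.7,-2.9,60],-0.3],
    [[0,0,0],[0.7,-2.9,110],-0.3],
    [[0,0,0],[0.7,-2.9,110],-0.3]
  ]
}}

```text
time_s: 23.9
eef_pos: [0.5525, -0.2534, 0.1672]
eef_rot: [0.006, 0.616, 0.787, 0.0]
wrist_force: [-0.1, -0.4, -0.5]
opening: 0.649
grasp_force: 0.0
```

Run:
```python
from h import *
s=st(); o=np.array([.5325,-.1875]); x=np.array([.971,.2385]); d=np.array([-.2385,.971])
w=camera('wrist'); green(w,.066)
for n in ('scene','top'):
  c=camera(n)
  for t in ('module_center','thumb_grip'):
    for r in spotter.landmark_of(t,n)[:5]:
      if r['xyz'][1]<-.1: e=np.array(r['xyz'][:2])-o; print(n,t,round(r['conf'],2),np.round(r['xyz'],4),'cal xy mm',np.round([e@x*1e3,e@d*1e3],1))
  for t in ('marker_pen','screwdriver','fibre_spool'):
    for r in spotter.landmark_of(t,n)[:1]: print(n,t,round(r['conf'],2),np.round(r['xyz'],3))
  if n=='scene':
   for yy in range(76,90):
    u,v=proj(c,[*(o+.012*x+yy/1000*d),.076]); print(yy,cv2.getRectSubPix(c['pixels'],(1,1),(float(u),float(v)))[0,0],end=' ')
   print()
```

```text
23.9 [ 0.5525 -0.2534  0.1672] [0.971 0.24  0.007] F [-0.1 -0.4 -0.5] op 0.649 g 0.0
green px [ 243   37   55  100 3957] ctr mm [ 527.7 -170. ] size [35.5 63.3] long axis deg 103.9
scene module_center 0.88 [ 0.53   -0.173   0.0421] cal xy mm [ 1.  14.7]
scene module_center 0.5 [ 0.5472 -0.2499  0.0609] cal xy mm [ -0.6 -64.1]
scene thumb_grip 0.89 [ 0.5492 -0.2497  0.0593] cal xy mm [  1.4 -64.4]
scene marker_pen 0.6 [ 0.368 -0.012  0.001]
scene screwdriver 0.51 [ 0.358  0.261 -0.001]
scene fibre_spool 0.86 [ 0.593 -0.011  0.004]
76 [243 247 232] 77 [245 248 234] 78 [248 250 235] 79 [206 216 198] 80 [118 142 119] 81 [25 60 34] 82 [15 65 25] 83 [ 36 104  42] 84 [ 56 143  59] 85 [113 117  50] 86 [171  86  40] 87 [220  57  30] 88 [229  49  30] 89 [237  43  30] 
top module_center 0.79 [ 0.5271 -0.1727  0.0446] cal xy mm [-1.7 15.7]
top marker_pen 0.72 [ 0.362 -0.01  -0.   ]
top screwdriver 0.52 [0.363 0.26  0.004]
top fibre_spool 0.86 [ 0.593 -0.009  0.002]
```

The pointer is unchanged in the green band, the module is upright and centred, the bystanders have not moved, and the gripper is clear. Handing in.

```bash
python3 -c "
from bench import ctrl; print(ctrl.hand_in())"
```

```text
the job is handed in; nothing more can be done
None
```

The job is handed in: the green module stands clamped lengthwise in the caliper with the sprung jaw pressed back about 10 mm and the pointer in the green band, the bystanders are where they were, and the gripper is clear; the hand-in gave no verdict.

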